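# Turn a well plate over on the turning stop

### The arm

A 6-joint arm with a two-finger parallel gripper is mounted at the origin on a cart in front of the work surface, level with it; the furniture and walls round the work are solid. World frame = base frame: x ahead of the robot, y to its left, z up, the work surface at z = 0. Lengths are in m, angles in degrees, forces in N, time in s.
With the tool pointing down it reaches from about 0.325 to 0.9 m from the base axis. Payload 6.1 kg.
Tool frame: the origin (TCP) lies at the very end of the fingers, on their centre line; the grasp point (between the pads) lies 19 mm behind it; z points along the fingers, y is the line along which they close (so a half turn about z gives the same grasp; the last joint's range is limited). The gripper opens to 87 mm and grips with 3 to 60 N. Pads are 19 mm wide; open, the fingers measure 117 mm over their backs; the gripper's body (75 mm by 190 mm) begins 51 mm behind the grasp point.
Start: joints at [-78.444, 12.628, 87.462, -0, 79.91, -7.225], TCP at [0.201, -0.592, 0.223] pointing down, gripper open.
Joint ranges: [-170.65, 170.65], [-52.31, 119.04], [5.05, 147.46], [-71.25, 251.25], [11.57, 151.72], [-153.62, 153.62]. Speed limits (degrees/s): [147.25, 147.25, 172.46, 180, 180, 180].

### API

Orientations are given as [roll, pitch, yaw] about the fixed x, y, z axes, in that order (R = Rz(yaw) Ry(pitch) Rx(roll)).
In Python, from bench import ctrl gives the robot as it stands. Calls block until the motion is done:
- ctrl.goto(position, orientation): joint-space move of the TCP to a pose.
- ctrl.move_straight(position, attitude=None, max_speed=0.15): straight line of the TCP; attitude=None keeps the orientation; max_speed is the mean speed in m/s.
- ctrl.movej(angles): joint-space move.
- ctrl.open_gripper() and ctrl.gripper_close(grip_force=None): open the fingers fully, or close them until they stop; grip_force is the grip in N (None keeps the last).
- ctrl.sleep(seconds).
- ctrl.ik(position, orientation): joint angles nearest the present ones, or None.
- ctrl.camera(name): name is "side" or "top" or "wrist"; returns a dict with "img" (480x640x3 uint8, red, green, blue), "range_z" (480x640 float32, m along the optical axis (not along the pixel's ray), 0 where there is no reading), "K" (3x3 intrinsics, pixels), "D" ([k1, k2, p1, p2, k3] as OpenCV has them; the pictures are not rectified), "rvec" (rotation vector, rad) and "tvec" (3), from world to camera coordinates, as OpenCV has them. Camera axes: x right, y down, z forward; pixel columns grow to the right and rows downward; lengths in m; the calibration is good to about 2 mm. A picture is of the moment at which its call begins.
A pose or a line that the arm cannot do raises ctrl.MotionError and nothing moves.
- ctrl.finish_job(): hands the job in; it is judged then, once.
Readings, each from a call of its own:
- ctrl.current_time(): time.
- ctrl.current_joint_positions(): joint angles.
- ctrl.current_dq(): joint speeds.
- ctrl.current_joint_torque(): joint torques, N m.
- ctrl.current_ee_pos(): TCP position.
- ctrl.current_tool_rot(): TCP orientation.
- ctrl.current_wrist_force(): force on the tool from outside, world axes, zero at the start.
- ctrl.current_wrist_torque(): the same for the moment, N m.
- ctrl.current_finger_gap(): finger opening in m.
- ctrl.current_grasp_force(): force on a finger pad.
Only numpy, scipy, OpenCV 4.12 (cv2) and the standard library are available. Lean on these libraries where they do the work, as an engineer would, in place of code of your own. Each camera call takes 0.05 s, during which the arm holds its last target. There are 200 camera calls.

### The job

Turn the empty six-well plate over so that it dries with its wells facing down, without ever gripping or lifting it. Push it along the bench against the low metal stop until it tips up and leans steeply on the top edge of the stop by itself, with the fingers off it; then reach over the stop and push the raised edge back towards you so that the plate falls over and ends lying flat on the bench, wells down, in front of the stop. Leave the other things where they are.

Things in the scene. Friction and masses are not known exactly. Their poses are not given: they have to be found in the camera images.
- well_plate: grey plastic plate with 2 by 3 round wells (34 mm wide, 12 mm deep): a flat block 85.5 mm along its x, 127.8 mm along its y, 16 mm high along its z, 50 to 100 g. Origin: centre of its underside; z points out of the wells' mouths, up at the start. It starts flat on the bench in front of the stop, a long side facing the stop within 0.2 rad; friction on the bench about 0.6
- plate_mid (a point): centre of the plate's solid, 8 mm above its underside. Tipped up 45 degrees or more the plate stays leaning on the stop by itself; upright it also stands by itself on its long edge, and falls over towards the robot only when tilted some 11 degrees further
- turning_stop: bare metal stop fixed to the bench, 150 mm wide along its y, very slick (friction about 0.12). Origin: on the bench, mid-width, at the front face of its upright wall; x points away from the plate, square to the wall, z up. Wall 6 mm thick (x 0 to 6 mm), 60 mm high. Behind it a low foot flange (to x = 42 mm, screw heads to z = 8 mm) and ribs below the wall's top
- stop_edge (a point): mid-width on the rounded top edge of the stop's wall, 60 mm above the bench (3 mm behind its front face). Fully tipped up, the plate leans on this edge at about 61 degrees, its raised edge about 75 mm above the bench and 8 mm beyond the wall's front face
- stop_toe (a point): mid-width at the foot of the stop's sloping toe, on the bench 34 mm in front of the wall. The toe rises from here through points 16 mm on and 13 mm up, and 28 mm on and 34 mm up, to meet the wall 57 mm up: the far edge of a plate pushed against it rides up, and the plate is fully tipped up when its near lower edge gets to this foot
- beaker: small clear glass beaker, 46 mm across, 59 mm high, standing to the left of the plate; origin at the centre of its underside; leave alone
- sample_jar: white plastic screw-cap jar, 59 mm across, 68 mm high, standing to the right of the plate; origin at the centre of its underside; leave alone
- steel_weight: grey knobbed 500 g weight, 38 mm across, 58 mm high, left of the stop; origin at the centre of its underside; leave alone
- timer: flat white timer, 62 x 66 x 19 mm, lying further to the right of the stop; origin at the centre of its underside; leave alone
- pen: thin pen, 138 mm long along its y, 11 mm high, lying right of the stop; origin at the middle of its underside; leave alone
There are look-alikes about, which are no part of the job. What is shaped like the well_plate but orange is not meant.

How it is judged (in metres and radians):
On the way:
1. the plate leans on the stop by itself, tipped up 43 to 80 degrees, fingers off it (angle between well_plate's own z axis and vertical between 0.75 and 1.4 rad and contact force between well_plate and turning_stop above 0.02 N and contact force between well_plate and the arm below 0.02 N and contact force between well_plate and the fingers below 0.02 N), for 0.3 s.
At the end, for the whole second after the job is handed in: the plate lies at rest, wells down, flat on the bench within 5 degrees, its centre 50 to 250 mm in front of the stop's wall and within 120 mm of its middle line (angle between well_plate's own z axis and vertical above 3.05 rad and height (world z) of well_plate between 0.012 and 0.02 m and x of well_plate in the frame of turning_stop between -0.25 and -0.05 m and y of well_plate in the frame of turning_stop between -0.12 and 0.12 m and linear speed of well_plate below 0.02 m/s); the robot touches nothing.
It fails at once if the plate is lifted (centre of its underside more than 75 mm above the bench) (height (world z) of well_plate above 0.075 m).
It fails at once if another thing is moved more than 20 mm (distance of any of beaker, sample_jar, steel_weight, timer, pen from where it was at the start of the episode above 0.02 m).
It also fails if it takes over 48 s, if anything falls off the work surface, if the arm or the gripper's body presses on something with over 40 N, if the wrist force passes 120 N, or if a joint passes its speed limit or range.

## Working session

There is one attempt and no reset: what is moved stays moved. The work goes in short steps, each a Python script; the robot and the scene stay as the last script left them, time stands still between calls to the robot, and variables do not carry over. Pictures are saved under pics/ and viewed, at most 10 in all, crops included, and the job is handed in when it is done.

```bash
mkdir -p pics; cat > h.py <<'E'
import numpy as np, cv2
from bench import ctrl
def cloud(c):
    h,w=c["range_z"].shape
    u,v=np.meshgrid(np.arange(w),np.arange(h))
    p=np.stack([u,v],-1).reshape(-1,1,2).astype(float)
    n=cv2.undistortPoints(p,np.array(c["K"]),np.array(c["D"])).reshape(h,w,2)
    z=c["range_z"][...,None]
    P=np.concatenate([n*z,z],-1)
    R=cv2.Rodrigues(np.array(c["rvec"],float))[0]
    W=(P-np.array(c["tvec"]).reshape(3))@R
    W[c["range_z"]==0]=np.nan
    return W
def save(c,f): cv2.imwrite("pics/"+f,c["img"][...,::-1])
E
python3 - <<'E'
from h import *
for n in("top","side"):
    c=ctrl.camera(n); save(c,n+"0.png"); np.save(n+"0.npy",cloud(c)); np.save(n+"i.npy",c["img"])
print(ctrl.current_time())
E
```

```text
0.1
```

View pics/top0.png

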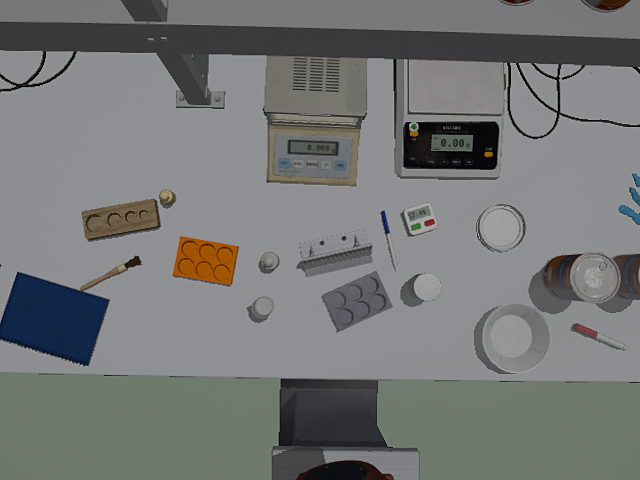

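View pics/side0.png

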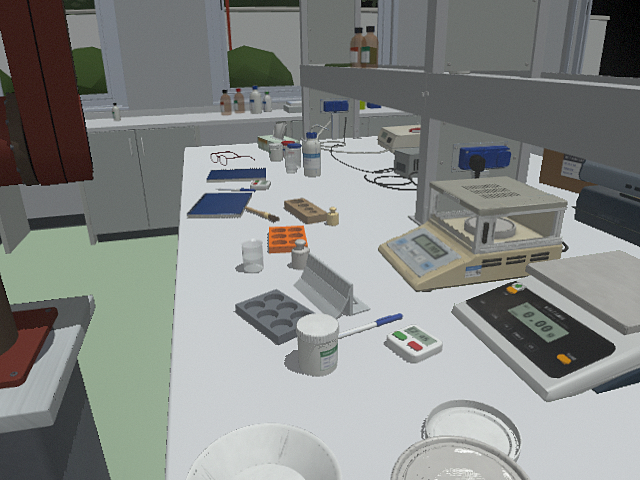

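Top view: the grey plate is at about (357,301), the stop at (336,250), the beaker at (262,308), the jar at (427,288), the weight at (268,262) and the pen at (389,240). The orange look-alike is at (206,260). A shelf runs along the far side.

```bash
python3 - <<'E'
from h import *
W=np.load("top0.npy")
def reg(u0,u1,v0,v1,z0,z1):
    r=W[v0:v1,u0:u1].reshape(-1,3); return r[(r[:,2]>z0)&(r[:,2]<z1)]
def rect(p):
    (c,s,a)=cv2.minAreaRect((p[:,:2]*1000).astype(np.float32)); return np.round(c,1),np.round(s,1),round(a,1),len(p)
print("bench z",np.nanmedian(W[330:360,200:240,2]))
pl=reg(318,398,268,336,.010,.022); print("plate top",rect(pl),np.median(pl[:,2]))
pl=reg(318,398,268,336,.003,.022); print("plate all",rect(pl))
t=reg(290,380,222,282,.053,.07); print("stop top",rect(t),t[:,2].max())
vx=cv2.fitLine(t[:,:2].astype(np.float32),cv2.DIST_HUBER,0,.01,.01).ravel(); print("line",vx)
t=reg(290,380,222,276,.004,.07); print("stop all",rect(t))
for n,b in dict(beaker=(245,280,290,326),jar=(410,445,270,306),weight=(255,284,246,276),pen=(378,400,205,275),timer=(400,440,200,238)).items():
    p=reg(*b,.006,.09); print(n,rect(p),p[:,2].max() if len(p) else 0)
S=np.load("side0.npy").reshape(-1,3)
p=S[(S[:,0]>.3)&(S[:,0]<.8)&(abs(S[:,1])<.3)&(S[:,2]>.055)&(S[:,2]<.064)]
# shelf lower bounds
for x0 in np.arange(.5,1.2,.1):
    q=W.reshape(-1,3);q=q[(q[:,0]>x0)&(q[:,0]<x0+.1)&(abs(q[:,1])<.4)]; print(round(x0,1),np.nanmax(q[:,2]) if len(q) else None)
E
```

```text
bench z -0.0007887362290196954
plate top (array([497.6,  -7.7]), array([140.7, 128.3]), 25.0, 1145) 0.01517849463605742
plate all (array([473.4, -20.7]), array([141.3, 173. ]), 1.1, 1966)
stop top (array([574.9,  29. ]), array([  7.7, 150.1]), 13.9, 238) 0.0648531957273778
line [ 0.23781294 -0.971311    0.57495165  0.02975427]
stop all (array([586.7,  31.4]), array([195.9, 116.3]), 89.8, 1672)
beaker (array([461. , 190.3]), array([60.1, 45.7]), 72.4, 419) 0.062154271189640946
jar (array([ 506.5, -156.6]), array([57.7, 56.8]), 22.2, 715) 0.07216321634184783
weight (array([555.5, 172.1]), array([36.9, 37.1]), 26.1, 264) 0.06208936779864455
pen (array([605.8, -87.8]), array([133.5,   9. ]), 13.2, 162) 0.018968535977482465
timer (array([ 654.9, -155.2]), array([62.1, 67.2]), 18.1, 833) 0.02230206646160626
0.5 0.07216321634184783
0.6 0.04949459534562938
0.7 0.05684575178747414
0.8 0.37388464712363007
0.9 0.4303623781418395
1.0 0.04642581937533825
1.1 None
```

```bash
cat >> h.py <<'E'
YAW=np.radians(13.76); O=np.array([.572,.0285])
RS=np.array([[np.cos(YAW),-np.sin(YAW)],[np.sin(YAW),np.cos(YAW)]])
def s2w(x,y,z): return [*(O+RS@[x,y]),z]
def w2s(P): return np.concatenate([(P[...,:2]-O)@RS,P[...,2:]],-1)
E
python3 - <<'E'
from h import *
for n,m in (("top",0),("side",0)):
    S=w2s(np.load(n+"0.npy")).reshape(-1,3); I=np.load(n+"i.npy").reshape(-1,3)
    k=(S[:,0]>-.2)&(S[:,0]<-.01)&(abs(S[:,1])<.14)&(S[:,2]>.011)&(S[:,2]<.02)
    k&=(I.mean(1)<175)
    g=np.zeros((400,400),np.uint8); q=S[k]
    px=np.round(np.c_[(q[:,1]+.2)*1000,(q[:,0]+.3)*1000]).astype(int)
    # drop small stuff: keep largest component
    g[px[:,1],px[:,0]]=255; g2=cv2.dilate(g,np.ones((5,5))); 
    nn,l,st,_=cv2.connectedComponentsWithStats(g2); b=1+st[1:,4].argmax()
    q=q[l[px[:,1],px[:,0]]==b]
    r=cv2.minAreaRect((q[:,:2]*1000).astype(np.float32)); print(n,r,np.round(cv2.boxPoints(r)),len(q))
for w in [(.461,.190,0),(.5065,-.1566,0),(.5555,.172,0),(.606,-.088,0)]: print(w2s(np.array(w)))
for sx in(-.19,-.06):
  for yy in (YAW,YAW+np.pi):
    print(sx,ctrl.ik(s2w(sx,-.02,.005),[180,0,np.degrees(yy)]))
print(ctrl.current_tool_rot())
E
```

```text
top ((-107.42227935791016, -22.761474609375), (86.03721618652344, 128.37921142578125), 11.169631958007812) [[-162.   32.]
 [-137.  -94.]
 [ -53.  -77.]
 [ -78.   49.]] 1114
side ((-107.56813049316406, -23.667747497558594), (87.50270080566406, 131.06578063964844), 11.541498184204102) [[-164.   32.]
 [-137.  -97.]
 [ -52.  -79.]
 [ -78.   49.]] 1184
[-0.06940071  0.18326699  0.        ]
[-0.10764723 -0.16420821  0.        ]
[0.01810579 0.14330625 0.        ]
[ 0.00531406 -0.1212436   0.        ]
-0.19 [-1.67726566e+01 -2.36071421e+00  1.29817799e+02 -2.54444375e-14
  5.25429150e+01  5.94673434e+01]
-0.19 [ -16.77265663   -2.36071421  129.81779918    0.           52.54291502
 -120.53265663]
-0.06 [-9.29338419e+00  1.39186630e+01  1.11891259e+02 -2.54444375e-14
  5.41900781e+01  6.69466158e+01]
-0.06 [  -9.29338419   13.91866301  111.89125894    0.           54.19007806
 -113.05338419]
[-1.79898648e+02 -1.37747529e-02  1.87836872e+01]
```

```bash
python3 - <<'E'
from h import *
A=[180,0,np.degrees(YAW)]
ctrl.goto(s2w(-.19,-.02,.12),A)
ctrl.move_straight(s2w(-.19,-.02,.005),max_speed=.1)
print(ctrl.current_ee_pos(),s2w(-.19,-.02,.005),ctrl.current_finger_gap(),ctrl.current_time())
ctrl.move_straight(s2w(-.128,-.02,.005),max_speed=.04)
c=ctrl.camera("top"); save(c,"top1.png"); print(ctrl.current_time(),ctrl.current_wrist_force())
c=ctrl.camera("side"); save(c,"side1.png")
S=w2s(cloud(c)).reshape(-1,3); I=c["img"].reshape(-1,3)
k=(S[:,0]>-.115)&(S[:,0]<-.02)&(abs(S[:,1]+.02)<.09)&(S[:,2]>.011)&(S[:,2]<.022)&(I.mean(1)<175)
print(cv2.minAreaRect((S[k,:2]*1000).astype(np.float32)))
E
```

```text
[ 0.39277531 -0.0362885   0.00553105] [np.float64(0.39220999990660543), np.float64(-0.036118541196913365), 0.005] 0.0870642565688873 3.5417
5.2917 [-0.42241622 -0.71450409  1.15173809]
((-67.08849334716797, -36.6242790222168), (122.38229370117188, 93.83824157714844), 89.00250244140625)
```

View pics/side1.png

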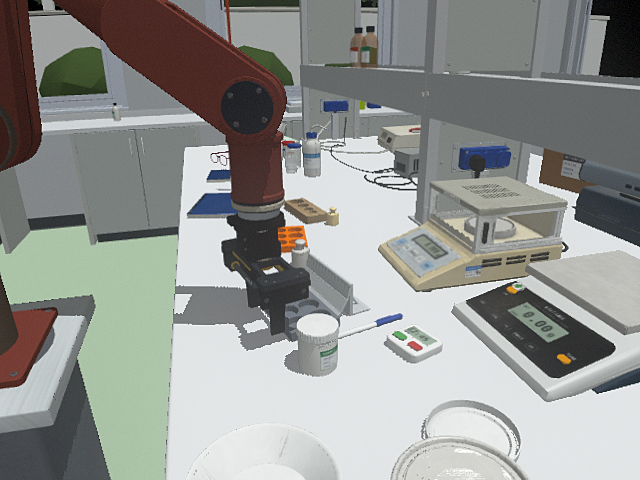

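The plate is now square to the stop (around pixel (310,310) in the side view), and the jar hasn't moved. I'll keep pushing until it tips.

```bash
python3 - <<'E'
from h import *
for x in(-.09,-.07,-.058):
    ctrl.move_straight(s2w(x,-.023,.005),max_speed=.04)
    print(x,w2s(np.array(ctrl.current_ee_pos())),ctrl.current_wrist_force(),ctrl.current_time())
c=ctrl.camera("side"); save(c,"side2.png"); S=w2s(cloud(c))
I=c["img"].mean(-1); k=(S[...,0]>-.07)&(S[...,0]<.03)&(S[...,1]>-.1)&(S[...,1]<-.079)&(S[...,2]>.003)&(S[...,2]<.1)
q=S[k]; print(len(q), np.round(q.min(0),3),np.round(q.max(0),3))
E
```

```text
-0.09 [-0.08986479 -0.02301736  0.00511965] [0.15420248 0.24343095 1.08681091] 6.4417
-0.07 [-0.0698434  -0.02295078  0.00495316] [ 0.99877762 -0.89961656  0.82354208] 7.0917
-0.058 [-0.05779598 -0.02304096  0.00497293] [-1.19319061 -0.94546546  0.78509649] 7.5417
464 [-0.068 -0.1    0.004] [ 0.012 -0.079  0.083]
```

View pics/side2.png

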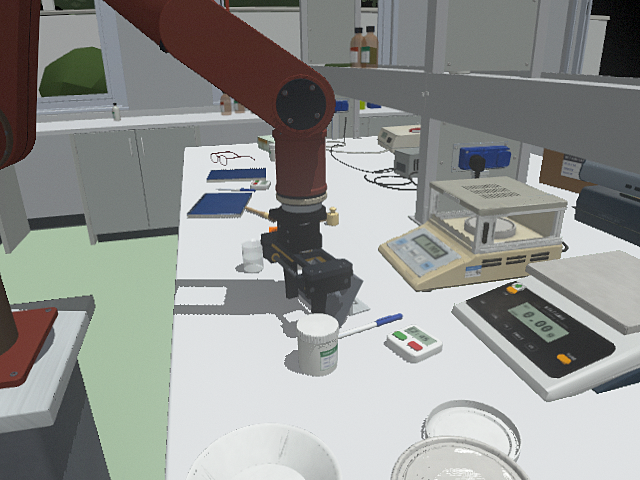

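The plate is tipped up, with its dark slanted face at about (345,295). Next I'll back off and check that it leans by itself.

```bash
python3 - <<'E'
from h import *
ctrl.move_straight(s2w(-.125,-.023,.006),max_speed=.06)
ctrl.move_straight(s2w(-.16,-.023,.16),max_speed=.15)
ctrl.sleep(.4)
for n in("side","top"):
    c=ctrl.camera(n); save(c,n+"3.png"); S=w2s(cloud(c)); I=c["img"].mean(-1)
    k=(S[...,0]>-.07)&(S[...,0]<.03)&(abs(S[...,1])<.12)&(S[...,2]>.062)&(S[...,2]<.1)
    q=S[k]; print(n,len(q),np.percentile(q,[2,50,98],axis=0).round(3).tolist() if len(q) else '')
print(ctrl.current_time(),ctrl.current_wrist_force())
a=cv2.imread("pics/side3.png")[200:400,180:440]; cv2.imwrite("pics/side3c.png",cv2.resize(a,None,fx=2.5,fy=2.5))
for x in(.032,-.075): print(ctrl.ik(s2w(x,-.025,.069),[180,0,np.degrees(YAW)]))
E
```

```text
side 617 [[-0.013, -0.101, 0.062], [-0.005, -0.053, 0.074], [0.009, 0.025, 0.081]]
top 589 [[-0.013, -0.098, 0.064], [0.0, -0.035, 0.077], [0.01, 0.028, 0.083]]
10.5583 [-0.34918436 -1.05720254 -0.10961162]
[-6.30107254e+00  1.91967539e+01  9.69203160e+01 -2.54444375e-14
  6.38829301e+01  6.99389275e+01]
[-1.04938726e+01  6.09461169e+00  1.12571507e+02 -2.54444375e-14
  6.13338811e+01  6.57461274e+01]
```

View pics/side3c.png

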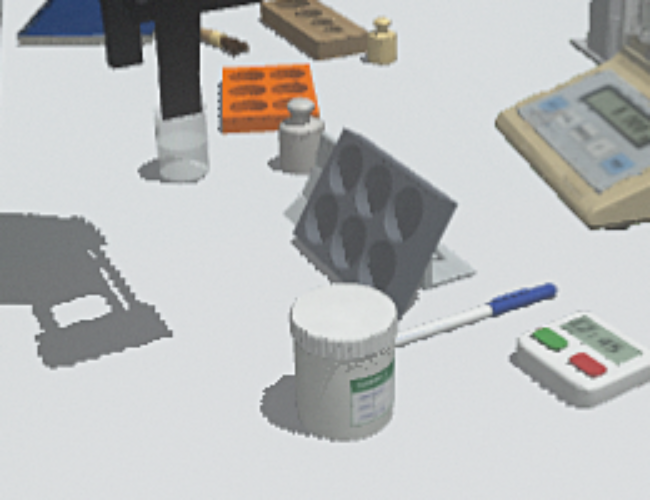

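The plate leans freely on the stop with its wells facing the robot. It spans y −0.10 to 0.03 in the stop frame, and its raised edge is at x ≈ 0.01, z ≈ 0.075–0.083. Now I'll reach over and push it back.

```bash
python3 - <<'E'
from h import *
ctrl.move_straight(s2w(.034,-.036,.16),max_speed=.15)
ctrl.move_straight(s2w(.034,-.036,.068),max_speed=.08)
print(ctrl.current_wrist_force(),ctrl.current_time())
for x in(-.01,-.04,-.07):
    ctrl.move_straight(s2w(x,-.036,.068),max_speed=.06)
    print(x,ctrl.current_wrist_force(),ctrl.current_time())
ctrl.move_straight(s2w(-.03,-.036,.17),max_speed=.15)
ctrl.sleep(.3)
c=ctrl.camera("side"); save(c,"side4.png"); S=w2s(cloud(c)).reshape(-1,3);I=c["img"].reshape(-1,3)
k=(S[:,0]>-.2)&(S[:,0]<-.0)&(abs(S[:,1]+.02)<.1)&(S[:,2]>.011)&(S[:,2]<.1)&(I.mean(1)<175)
print(cv2.minAreaRect((S[k,:2]*1000).astype(np.float32)),np.percentile(S[k,2],[5,50,95]),ctrl.current_time())
a=c["img"][200:400,180:440,::-1]; cv2.imwrite("pics/side4c.png",cv2.resize(a,None,fx=2.5,fy=2.5))
E
```

```text
[ 1.51116449 -0.55411747  0.25548723] 13.3083
-0.01 [0.35009828 0.75740462 0.30068417] 14.1917
-0.04 [ 0.53947521 -0.71778191  0.10504226] 14.8417
-0.07 [ 0.34696076 -0.82735702 -0.12889665] 15.4917
((-68.328369140625, -13.570083618164062), (178.2825469970703, 136.64324951171875), 89.99739837646484) [0.01335904 0.01535198 0.04609749] 16.725
```

View pics/side4c.png

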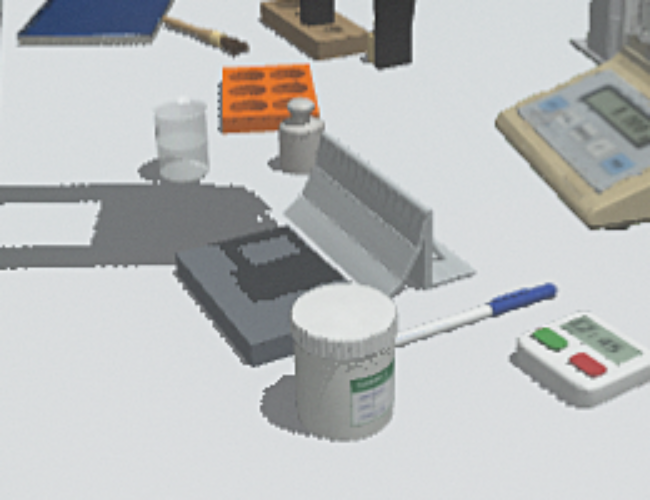

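The plate lies flat with its wells down at about (265,295) in the crop, the other objects haven't moved, and the gripper is clear of everything.

```bash
python3 -c "
from bench import ctrl
print(ctrl.finish_job())"
```

```text
the job is handed in; nothing more can be done
None
```

I handed the job in: the plate leaned on the stop by itself, was pushed over, and lay flat with its wells down in front of the stop, with nothing else moved in the last picture. The verdict wasn't shown.

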